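# Slide the timer between two dishes onto its mat

### The job

Push the kitchen timer that stands in front of the two dishes along the worktop, through the narrow gap between the blue and the terracotta dish, until it stands wholly on the round cork mat beyond them. Only push it with the fingers: do not pick it up or tip it over, and leave the other things where they are.

Things in the scene. Friction and masses are not known exactly. Their poses are not given: they have to be found in the camera images.
- timer: The kitchen timer: white round base 70 mm in diameter and 20 mm high, with a black round dial 50 mm in diameter on top (38 mm in all; the dial does not turn here). It stands loose on the worktop, about 0.12 kg. Origin: centre of its underside, z up; its yaw does not matter. Starts 105 to 125 mm short of the gap (another timer far off to the right is not meant).
- dishes: Two heavy, straight-sided open ceramic dishes, each 72 mm across and 38 mm high, fixed to the worktop 80 mm apart. Origin: on the worktop, in the middle of the gap. Local x runs from the blue dish (centre at -76 mm) to the terracotta dish (centre at +76 mm); the passage runs along local y, roughly away from the robot. Timer on the -y side, mat on the +y side.
- mat: Round cork mat with a dark rim, 124 mm in diameter, under 1 mm thick, level with the worktop: things slide onto it without a step. Origin: its centre, at worktop height, 110 to 122 mm beyond the middle of the gap.
- jigger: Bystander, loose: steel jigger (hourglass measure, 45 x 45 x 80 mm), standing.
- spice_jar: Bystander, loose: clear spice jar with gold cap, 42 mm across, 106 mm tall, standing.
- lime: Bystander, loose: one loose yellow-green citrus fruit, about 60 mm.
- peeler: Bystander, loose: yellow-handled peeler lying flat, 170 x 25 x 18 mm.
- marker: Bystander, loose: white and blue marker pen lying flat, 135 mm long.
Mind the look-alikes: they are no part of the job. Leave any purple or red look-alike of the timer alone.

How it is judged:
By the outcome, as a careful person would: the job done as asked, in the order asked, and still so for the second after the job is handed in, with the robot touching nothing.
It also fails if it takes over 45 s, if anything falls off the work surface, if the arm or the gripper's body presses on something with over 40 N, if the wrist force passes 120 N, or if a joint passes its speed limit or range.

### The arm

A 6-joint arm with a two-finger parallel gripper is mounted at the origin on a cart in front of the work surface, level with it; the furniture and walls round the work are solid. World frame = base frame: x ahead of the robot, y to its left, z up, the work surface at z = 0. Lengths are in mm, angles in rad, forces in N, time in s.
With the tool pointing down it reaches from about 275 to 750 mm from the base axis. Payload 10.2 kg.
Tool frame: the origin (TCP) lies between the finger pads; the fingertips stand 17 mm ahead of it and the grasp point (between the pads) lies 2 mm behind it (tips_ahead is the distance from the TCP to the fingertips, in mm); z points along the fingers, y is the line along which they close (so a half turn about z gives the same grasp; the last joint's range is limited). The gripper opens to 85 mm and grips with 20 to 120 N. Pads are 22 mm wide; open, the fingers measure 114 mm over their backs; the gripper's body (76 mm by 85 mm) begins 54 mm behind the grasp point. The pads swing forward as they close: fully open they stand 13 mm farther back than shut.
Start: joints at [-1.446, 0.313, 1.498, -0, 1.331, -0.223], TCP at [178.923, -493.576, 248.294] pointing down, gripper open.
Joint ranges: [-2.94, 2.94], [-0.97, 2.17], [0.19, 2.56], [-1.23, 4.37], [0.02, 3.11], [-2.88, 2.88]. Speed limits (rad/s): [2.39, 2.39, 3.01, 3.14, 3.14, 3.14].

### API

Orientations are given as a unit quaternion [w, x, y, z].
In Python, from rig import sense, capture, finish_job, boxes_of, tips_ahead gives the robot as it stands.
- The arm moves only by the tool drive_tool, never from a script. Its argument "commands" is text: rows parted by semicolons, each of 7 numbers parted by spaces: the shift along the world's x, y, z in units of 0.1 m (1.0 is 0.1 m), then the turn, a rotation vector about the world's x, y, z in units of pi/4 rad (1.0 is pi/4 rad), then the opening in per cent of the stroke, from 0 (shut) to 100 (fully open). A call has 1 to 20 rows; each row shifts and turns the commanded pose from where the row before left it; what a row does not reach is not made up. A row lasts 1/12 s, in which the tool goes at most 41.7 mm and 7.16 degrees, less where a joint would pass 70% of its speed; a pose out of reach is approached as far as the arm can. A call with a number of a shift or a turn outside -1 to 1 is refused whole. A call with a gripper value outside its range is refused whole. The fingers move at their own pace and stop on an object; "force" is the grip in N (left out, the last holds). Time passes only in rows, so rows that do not move let the fingers close. It gives the time, the measured TCP pose, the force, the opening and the grip force at its end, in the units of the state.
- sense(): the state, without advancing time (a new reading comes with each control period).
- capture(name): name is "scene" or "top" or "wrist"; returns a dict with "pixels" (400x640x3 uint8, blue, green, red), "fov_y" (degrees; the focal length in pixels is half the picture's height over the tangent of half this angle, whatever the lens; pixels are square), "cx", "cy" (the principal point, pixels), "position" and "attitude" of the camera in the world; the wrist camera has in their place "tool_from_camera" (4x4, takes a point from camera to tool coordinates, whose origin is the TCP and whose axes are the flange's). Camera axes: x right, y down, z forward; pixel columns grow to the right and rows downward; lengths in mm; the calibration is good to about 2 mm. A picture is of the moment at which its call begins: read the wrist's pose just before it. There is no depth.
- finish_job(): hands the job in; it is judged then, once.
Trained networks look in a picture, given as the dict that the camera call returned (one of the last four; its "shot" number tells which), for a name from the list of things; names that differ only in an ending like _2 or _b are one class to them, and where a whole thing is asked for, a point or a joint stands for the part that bears it (a point fixed in the world has none). Each returns a list of dicts, best first, with "confidence" (0 to 1); they miss things now and then, are a little off and sometimes report something else, mostly with a low value. They report only what shows in the picture. A call takes as long as a camera call. They do not tell look-alikes from the thing itself.
- boxes_of(picture, name): "position" ([column, row] in pixels, amid what is visible of it).
The state is a dict: "time_s": time; "joints": joint angles; "dq": joint speeds; "tau": joint torques, N m; "eef_pos": TCP position; "ee_rot": TCP orientation; "force": force on the tool from outside, world axes, zero at the start; "wrist_torque": the same for the moment, N m; "grip_width": opening from 0.0 (shut) to 1.0 (fully open); "grip_force": force on a finger pad.
Only numpy, scipy, OpenCV 4.12 (cv2) and the standard library are available. Lean on these libraries where they do the work, as an engineer would, in place of code of your own. Each camera call takes 0.05 s, during which the arm holds its last target. There are 200 camera calls.

## Working session

There is one attempt and no reset: what is moved stays moved. The work goes in short steps, Python scripts to look and compute and a tool call to move; the robot and the scene stay as the last step left them, time stands still between calls to the robot, and variables do not carry over. Pictures are saved under pics/ and viewed, at most 10 in all, crops included, and the job is handed in when it is done.

Besides the shell and the picture viewer there is one more tool, called after "Request:" as name(argument=value, ...) on one line, values as JSON. drive_tool: Moves the arm, as the interface text tells. Shifts and turns lie within -1 to 1; 1 stands for 0.1 m of shift or pi/4 rad of turn. Its arguments: {"type":"object","properties":{"commands":{"type":"string"},"force":{"type":"number"}},"required":["commands"]}

```bash
mkdir -p pics
cat > h.py <<'E'
import numpy as np,cv2
from scipy.spatial.transform import Rotation as R
from rig import *
def Rm(a):
    a=np.array(a,float)
    return a if a.shape==(3,3) else R.from_quat(a,scalar_first=True).as_matrix()
def ray(p,uv,z):
    f=200/np.tan(np.radians(p["fov_y"])/2)
    d=Rm(p["attitude"])@np.array([(uv[0]-p["cx"])/f,(uv[1]-p["cy"])/f,1])
    o=np.array(p["position"]);return o+d*(z-o[2])/d[2]
E
python3 - <<'E'
from h import *
s=sense();print(s["eef_pos"],s["ee_rot"],s["grip_width"],tips_ahead)
for n in("top","scene"):
    p=capture(n);cv2.imwrite(f"pics/{n}0.png",p["pixels"])
    print(n,p["position"],p["attitude"],p["fov_y"],p["cx"],p["cy"])
    for k,z in(("timer",19),("dishes",38),("mat",0),("jigger",40),("spice_jar",53),("lime",30),("peeler",9),("marker",5)):
        for b in boxes_of(p,k): print(k,np.round(b["position"]),round(b["confidence"],2),ray(p,b["position"],z).round())
E
```

```text
[ 178.89344142 -493.34098834  247.7655881 ] [-6.20614503e-04  9.84915969e-01  1.73032218e-01  3.33541699e-05] 1.001225917882514 17.0
top [ 329.45815112 -266.79940767  903.62868958] [ 0.04740499 -0.70040834  0.7093853  -0.06287617] 54.61028075538906 321.96670282809913 199.4976384628412
timer [367. 281.] 0.92 [ 282. -386.   19.]
timer [430. 278.] 0.8 [ 287. -529.   19.]
dishes [340. 189.] 0.65 [ 489. -329.   38.]
mat [431. 209.] 0.69 [ 445. -545.    0.]
mat [322. 140.] 0.55 [ 619. -289.    0.]
jigger [237. 106.] 0.58 [688. -91.  40.]
spice_jar [200. 121.] 0.82 [647. -11.  53.]
lime [429. 210.] 0.67 [ 440. -531.   30.]
peeler [391. 151.] 0.98 [ 586. -453.    9.]
marker [422. 190.] 0.72 [ 492. -526.    5.]
scene [-134.29972488 -810.62472392  457.49504676] [-0.48080556  0.78059637 -0.3376657   0.21325382] 55.857455511791805 315.8768351429095 199.12774658423675
timer [294. 232.] 0.97 [ 360. -291.   19.]
timer [297. 269.] 0.78 [ 269. -393.   19.]
timer [357. 306.] 0.6 [ 267. -535.   19.]
dishes [346. 216.] 0.58 [ 466. -350.   38.]
mat [361. 201.] 0.61 [ 617. -284.    0.]
jigger [324. 170.] 0.59 [ 636. -131.   40.]
spice_jar [298. 164.] 0.82 [597. -65.  53.]
spice_jar [327. 172.] 0.54 [ 607. -168.   53.]
lime [409. 257.] 0.77 [ 437. -533.   30.]
marker [438. 257.] 0.73 [ 512. -559.    5.]
```

View pics/top0.png

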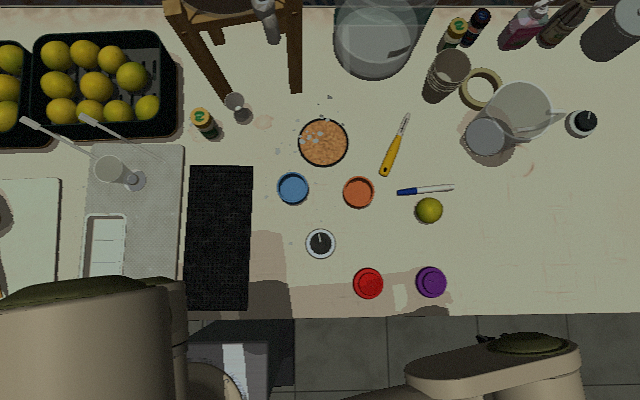

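View pics/scene0.png

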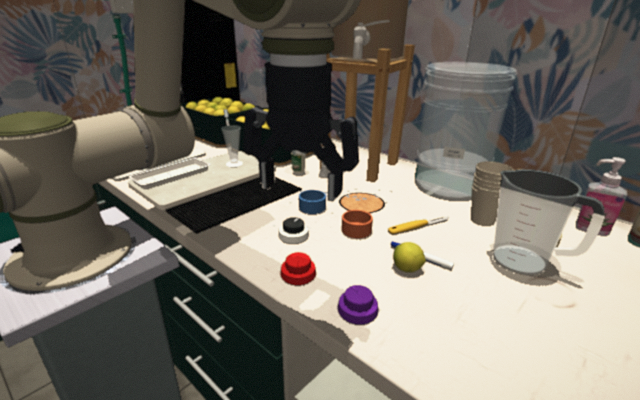

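The top picture shows the white timer at about (320,243), the blue dish at (293,188), the terracotta dish at (358,192) and the mat at (323,142). Red (368,283) and purple (431,282) are look-alikes. I'll refine these by colour segmentation.

```bash
cat >> h.py <<'E'
def blob(p,mask,near,z,r=30):
    m=np.zeros(mask.shape,np.uint8);cv2.circle(m,tuple(int(v) for v in near),r,255,-1)
    m=cv2.bitwise_and(m,mask.astype(np.uint8)*255)
    c=max(cv2.findContours(m,0,2)[0],key=cv2.contourArea)[:,0].astype(float)
    w=np.array([ray(p,u,z)[:2] for u in cv2.convexHull(c.astype(np.float32))[:,0]]).astype(np.float32)
    (x,y),rr=cv2.minEnclosingCircle(w);e=cv2.fitEllipse(w)
    return np.round([x,y,2*rr],1),np.round(e[0],1),np.round(e[1],1)
def survey(p,nt,nb=(293,188),no=(358,192),nm=(323,142)):
    h=cv2.cvtColor(p["pixels"],cv2.COLOR_BGR2HSV).astype(int);H,S,V=h[...,0],h[...,1],h[...,2]
    print("blue",blob(p,(H>90)&(H<125)&(S>100),nb,38,24))
    print("terr",blob(p,((H<14)|(H>172))&(S>115),no,38,24))
    print("mat",blob(p,((H<20)&(S>75))|(V<60),nm,0,30))
    print("dial",blob(p,V<75,nt,38,17))
E
python3 - <<'E'
from h import *
p=capture("top");survey(p,(320,243))
c=p["pixels"][110:270,250:400];cv2.imwrite("pics/crop.png",cv2.resize(c,None,fx=3.7,fy=3.7,interpolation=2))
E
```

```text
blue (array([ 493.5, -219.5,   73.9]), array([ 493.5, -219.7]), array([68.3, 74.1]))
terr (array([ 482.2, -369. ,   75.4]), array([ 482.7, -369. ]), array([69.5, 75.5]))
mat (array([ 611.7, -291.4,  123.7]), array([ 612. , -291.4]), array([121. , 123.2]))
dial (array([ 368.3, -281. ,   48.7]), array([ 368.1, -281.6]), array([46.3, 48.3]))
```

View pics/crop.png

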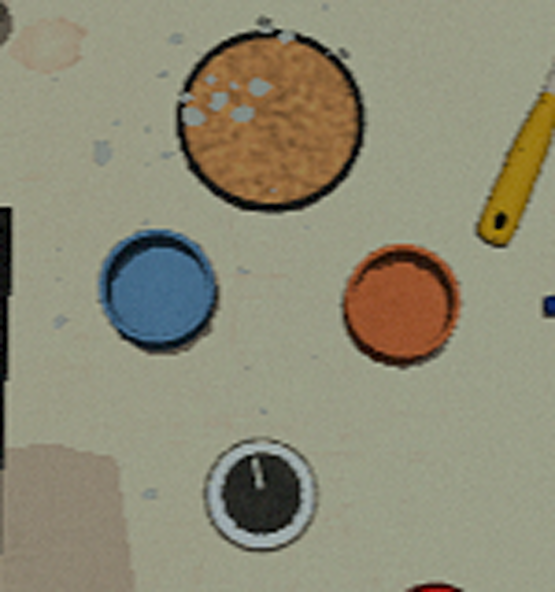

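Request:
drive_tool(commands="0.12 0.22 0 0 0 -0.135 40;0.12 0.22 0 0 0 -0.135 40;0.12 0.22 0 0 0 -0.135 40;0.12 0.22 0 0 0 -0.135 40;0.12 0.22 0 0 0 0 40;0.12 0.22 0 0 0 0 40;0.12 0.22 0 0 0 0 40;0.12 0.22 0 0 0 0 40;0.12 0.22 -0.1 0 0 0 40;0.12 0.22 -0.1 0 0 0 40;0 0 -0.2 0 0 0 40;0 0 -0.2 0 0 0 40;0 0 -0.2 0 0 0 40;0 0 -0.2 0 0 0 40;0 0 0 0 0 0 40;0 0 0 0 0 0 40")

```text
time_s: 2.28
eef_pos: [298.8, -273.5, 148.4]
ee_rot: [-0.001, 0.999, -0.038, -0.0]
force: [-0.4, 0.3, -0.0]
grip_width: 0.4
grip_force: 0.0
```

```bash
cat >> h.py <<'E'
def wristray(s,p,uv,z):
    T=np.eye(4);T[:3,:3]=Rm(s["ee_rot"]);T[:3,3]=s["eef_pos"];T=T@np.array(p["tool_from_camera"])
    return ray(dict(p,attitude=T[:3,:3],position=T[:3,3]),uv,z)
E
python3 - <<'E'
from h import *
s=sense();Rt=Rm(s["ee_rot"]);print(s["time_s"],s["eef_pos"],Rt.round(3).tolist(),s["grip_width"],s["force"])
p=capture("wrist");cv2.imwrite("pics/w1.png",p["pixels"])
for k,z in(("timer",38),("dishes",38),("mat",0)):
    for b in boxes_of(p,k): print(k,np.round(b["position"]),round(b["confidence"],2),wristray(s,p,b["position"],z).round(1))
E
```

```text
2.2833 [ 298.8439707  -273.46341018  148.37979837] [[0.997, -0.076, -0.001], [-0.076, -0.997, 0.001], [-0.001, -0.001, -1.0]] 0.40009261464815665 [-0.43102147  0.26830026 -0.02531276]
timer [474. 202.] 0.86 [ 287.9 -378.1   38. ]
timer [325.  92.] 0.65 [ 369.9 -279.4   38. ]
timer [628. 189.] 0.63 [ 289.8 -484.2   38. ]
```

View pics/w1.png

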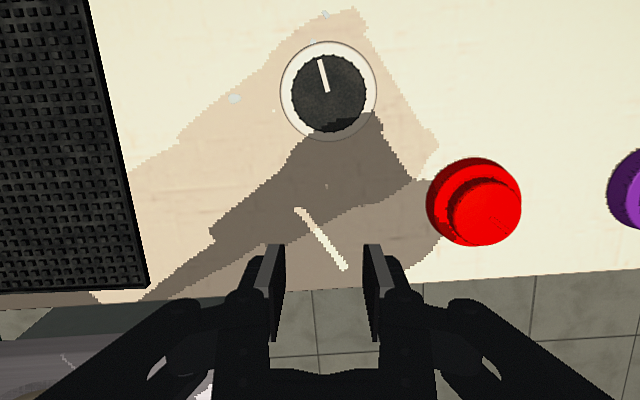

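The wrist picture shows the timer dial at (328,92), ahead of the pads, whose tips sit around (278,245) and (370,245). That agrees with the top view. Next, how far ahead the tips stand at this opening.

Run:
```python
from h import *
p=capture("wrist");T=np.linalg.inv(np.array(p["tool_from_camera"]));f=200/np.tan(np.radians(p["fov_y"])/2)
for z in(4,8,12,17,20):
  for x in (-11,11):
    q=[(T@[x,y,z,1])[:3] for y in(-17,17)]
    print(z,x,[[round(f*a[0]/a[2]+p["cx"]),round(f*a[1]/a[2]+p["cy"])] for a in q])
```

```text
4 -11 [[283, 301], [363, 301]]
4 11 [[281, 254], [365, 254]]
8 -11 [[284, 295], [362, 295]]
8 11 [[282, 249], [364, 249]]
12 -11 [[285, 290], [361, 290]]
12 11 [[283, 245], [363, 245]]
17 -11 [[286, 284], [360, 284]]
17 11 [[285, 240], [362, 240]]
20 -11 [[287, 281], [360, 281]]
20 11 [[285, 237], [361, 237]]
```

Request:
drive_tool(commands="0 -0.015 -0.2 0 0 0 40;0 0 -0.2 0 0 0 40;0 0 -0.2 0 0 0 40;0 0 -0.2 0 0 0 40;0 0 -0.2 0 0 0 40;0 0 -0.1 0 0 0 40;0 0 -0.1 0 0 0 40;0 0 0 0 0 0 40;0 0 0 0 0 0 40")

```text
time_s: 3.28
eef_pos: [299.1, -275.3, 28.6]
ee_rot: [0.0, 0.999, -0.038, 0.0]
force: [-0.8, -0.1, 0.4]
grip_width: 0.398
grip_force: 0.0
```

Request:
drive_tool(commands="0 0 -0.05 0 0 0 40;0 0 -0.04 0 0 0 40;0 0 0 0 0 0 40;0.05 -0.006 0 0 0 0 40;0.05 -0.006 0 0 0 0 40;0.05 -0.006 0 0 0 0 40;0.05 -0.006 0 0 0 0 40;0.05 -0.006 0 0 0 0 40;0.05 -0.006 0 0 0 0 40;0.05 -0.006 0 0 0 0 40;0.05 -0.006 0 0 0 0 40;0.05 -0.006 0 0 0 0 40;0.05 -0.006 0 0 0 0 40;0.05 -0.006 0 0 0 0 40;0.05 -0.006 0 0 0 0 40;0.05 -0.006 0 0 0 0 40;0.05 -0.006 0 0 0 0 40;0.05 -0.006 0 0 0 0 40;0 0 0 0 0 0 40")

```text
time_s: 4.87
eef_pos: [374.8, -284.3, 19.3]
ee_rot: [0.0, 0.999, -0.038, 0.0]
force: [-0.2, 0.3, -0.4]
grip_width: 0.401
grip_force: 0.0
```

Run:
```python
from h import *
s=sense();print(s["time_s"],s["eef_pos"],s["force"])
p=capture("wrist");cv2.imwrite("pics/w2.png",p["pixels"])
for k,z in(("timer",38),("dishes",38)):
    for b in boxes_of(p,k): print(k,np.round(b["position"]),round(b["confidence"],2),wristray(s,p,b["position"],z).round(1))
```

```text
4.8667 [ 374.82322039 -284.28635899   19.34256976] [-0.18328395  0.27551535 -0.40311044]
timer [324. 177.] 0.64 [ 423.7 -288.1   38. ]
dishes [189.  33.] 0.63 [ 467.6 -254.    38. ]
```

View pics/w2.png

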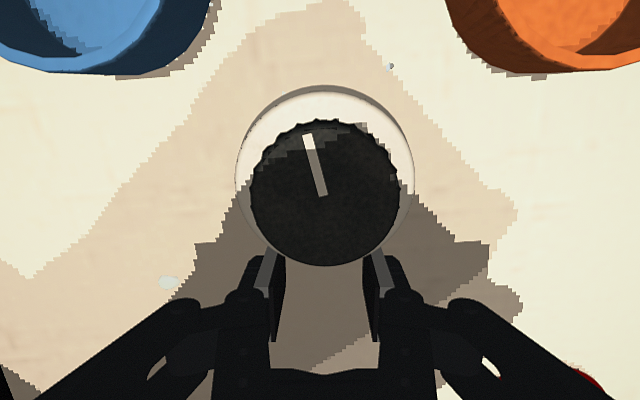

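The timer dial is nested squarely between the fingers at (324,192). The blue rim's inner edge is near column 213 and the terracotta's near 445, so the gap centre is about 1.5 mm to the right. I'll correct that while advancing.

Request:
drive_tool(commands="0.05 -0.0055 0 0 0 0 40;0.05 -0.0055 0 0 0 0 40;0.05 -0.0055 0 0 0 0 40;0.05 -0.0055 0 0 0 0 40;0.05 -0.0055 0 0 0 0 40;0.05 -0.0055 0 0 0 0 40;0.05 -0.0055 0 0 0 0 40;0.05 -0.0055 0 0 0 0 40;0 0 0 0 0 0 40")

```text
time_s: 5.77
eef_pos: [414.9, -288.7, 19.4]
ee_rot: [0.0, 0.999, -0.038, 0.0]
force: [-0.1, 1.0, -0.4]
grip_width: 0.403
grip_force: 0.0
```

Run:
```python
from h import *
s=sense();print(s["time_s"],s["eef_pos"],s["force"])
p=capture("wrist");cv2.imwrite("pics/w3.png",p["pixels"])
```

```text
5.7667 [ 414.86549076 -288.6783675    19.36364083] [-0.08680163  1.00606172 -0.42884939]
```

View pics/w3.png

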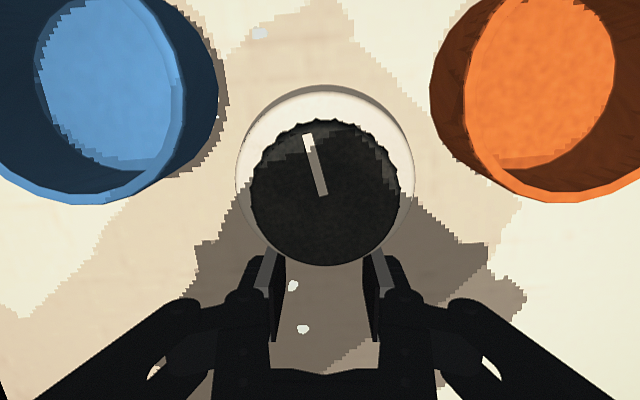

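Now the dish edges at columns 218 and 430 are symmetric about the timer at 324, so it's centred. I'll go straight through.

Request:
drive_tool(commands="0.05 -0.0038 0 0 0 0 40;0.05 -0.0038 0 0 0 0 40;0.05 -0.0038 0 0 0 0 40;0.05 -0.0038 0 0 0 0 40;0.05 -0.0038 0 0 0 0 40;0.05 -0.0038 0 0 0 0 40;0.05 -0.0038 0 0 0 0 40;0.05 -0.0038 0 0 0 0 40;0.05 -0.0038 0 0 0 0 40;0.05 -0.0038 0 0 0 0 40;0.05 -0.0038 0 0 0 0 40;0.05 -0.0038 0 0 0 0 40;0.05 -0.0038 0 0 0 0 40;0.05 -0.0038 0 0 0 0 40;0.05 -0.0038 0 0 0 0 40;0.05 -0.0038 0 0 0 0 40;0.05 -0.0038 0 0 0 0 40;0.05 -0.0038 0 0 0 0 40;0.05 -0.0038 0 0 0 0 40;0 0 0 0 0 0 40")

```text
time_s: 7.48
eef_pos: [509.9, -295.8, 19.4]
ee_rot: [0.0, 0.999, -0.038, 0.0]
force: [0.1, -0.3, 0.2]
grip_width: 0.402
grip_force: 0.0
```

Run:
```python
from h import *
s=sense();print(s["time_s"],s["eef_pos"],s["force"])
p=capture("wrist");cv2.imwrite("pics/w4.png",p["pixels"])
```

```text
7.4833 [ 509.86674409 -295.79527803   19.36497189] [ 0.13341023 -0.26038377  0.17853097]
```

View pics/w4.png

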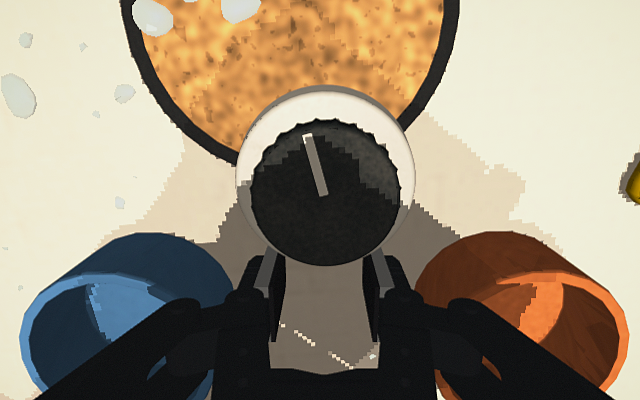

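The timer is through the gap with its front on the mat, whose centre is about 12 mm left of the push line. I'll finish pushing, easing left, then slow, back off and lift.

Request:
drive_tool(commands="0.05 -0.0038 0 0 0 0 40;0.05 -0.0038 0 0 0 0 40;0.05 -0.0038 0 0 0 0 40;0.05 -0.0038 0 0 0 0 40;0.05 -0.0038 0 0 0 0 40;0.05 0.008 0 0 0 0 40;0.05 0.008 0 0 0 0 40;0.05 0.008 0 0 0 0 40;0.05 0.008 0 0 0 0 40;0.04 0.008 0 0 0 0 40;0.03 0.004 0 0 0 0 40;0.02 0.002 0 0 0 0 40;0.01 0 0 0 0 0 40;0 0 0 0 0 0 40;-0.05 0.003 0 0 0 0 40;-0.07 0.005 0 0 0 0 40;0 0 0.1 0 0 0 40;0 0 0.2 0 0 0 40;0 0 0.2 0 0 0 40;0 0 0.2 0 0 0 40")

```text
time_s: 9.2
eef_pos: [551.7, -292.3, 91.0]
ee_rot: [0.0, 0.999, -0.038, 0.0]
force: [0.2, -0.6, -0.2]
grip_width: 0.4
grip_force: 0.0
```

Request:
drive_tool(commands="-0.2 0 0.2 0 0 0 40;-0.2 0 0.2 0 0 0 40;-0.2 0 0.2 0 0 0 40;-0.2 0 0.2 0 0 0 40;-0.2 0 0.1 0 0 0 40;-0.2 0 0 0 0 0 40;-0.2 0 0 0 0 0 40;-0.2 0 0 0 0 0 40;0 0 0 0 0 0 40;0 0 0 0 0 0 40")

```text
time_s: 10.03
eef_pos: [391.5, -292.4, 180.3]
ee_rot: [0.001, 0.999, -0.039, 0.001]
force: [0.2, -0.2, -0.1]
grip_width: 0.401
grip_force: 0.0
```

Run:
```python
from h import *
s=sense();print(s["time_s"],s["eef_pos"],s["force"])
p=capture("top");cv2.imwrite("pics/top1.png",cv2.resize(p["pixels"][60:260,180:460],None,fx=2.8,fy=2.8))
```

```text
10.0333 [ 391.47569419 -292.41277281  180.30079461] [ 0.22764456 -0.20605616 -0.08600448]
```

View pics/top1.png

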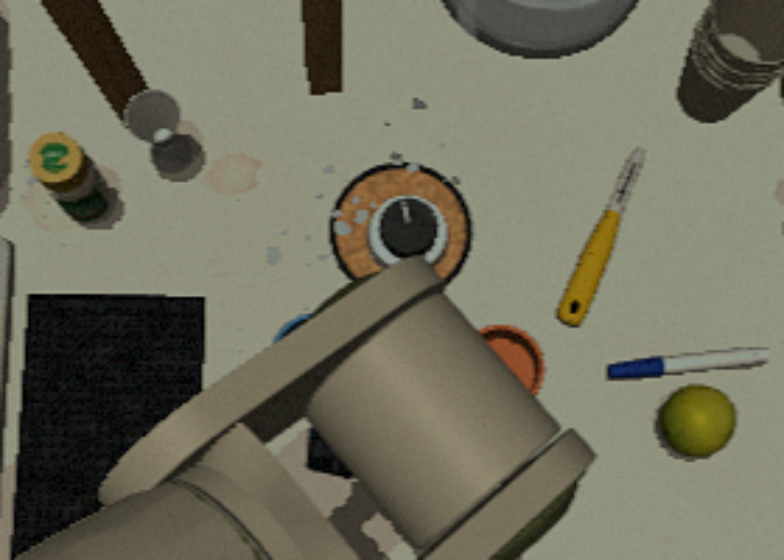

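The timer at (407,231) stands upright and wholly on the mat, which is centred at about (401,232). The other things are where they were and the robot is clear, so I'm handing it in.

```bash
python3 -c "from rig import *;print(finish_job())"
```

```text
the job is handed in; nothing more can be done
None
```

The timer was pushed through the gap and stands upright, wholly on the cork mat in the last top view; I saw nothing else disturbed, and handed the job in at about 10 s.

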